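Line up casting rings by size for the furnace

ROBOT

A 7-joint arm with a two-finger parallel gripper is mounted at the origin on the work surface. World frame = base frame: x ahead of the robot, y to its left, z up, the work surface at z = 0. Lengths are in m, angles in rad, forces in N, time in s.
With the tool pointing down it reaches from about 0.425 to 0.925 m from the base axis. Payload 6.8 kg.
Tool frame: the origin (TCP) lies on the centre line of the jaws, within the pads' length; the fingertips stand 17 mm ahead of it and the grasp point (between the pads) lies 2 mm behind it; x points along the fingers, z is the direction in which the jaws open and shut, and the axes are right-handed (so a half turn about x gives the same grasp; the last joint's range is limited). The gripper opens to 85 mm and grips with 20 to 120 N. Pads are 22 mm wide; open, the fingers measure 114 mm over their backs; the gripper's body (76 mm by 85 mm) begins 54 mm behind the grasp point. The pads swing forward as they close: fully open they stand 13 mm farther back than shut.
Start: joints at [-1.246, 0.477, 0.022, 1.555, -0.011, 1.109, -0.083], TCP at [0.283, 0.613, 0.248] pointing down, gripper open.
Joint ranges: [-2.96, 2.96], [-0.34, 2.1], [-1.41, 1.46], [0.24, 2.44], [-1.37, 4.51], [0.17, 1.92], [-2.96, 2.96]. Speed limits (rad/s): [2.39, 2.39, 3.14, 3.14, 3.14, 3.14, 3.14].

INTERFACE

Orientations are given as a unit quaternion [x, y, z, w].
In Python, from station import arm gives the robot as it stands.
- The arm moves only by the tool apply_moves, never from a script. Its argument "commands" is a list of rows, each an object with "delta_pos": the shift along the tool's x, y, z in mm, a list of three; "twist": the turn about the tool's x in rad; "claw": the opening, from 0 (shut) to 1 (fully open). In form: [{"delta_pos": [x, y, z], "twist": twist, "claw": claw}, ...]. A call has 1 to 20 rows; each row shifts and turns the commanded pose from where the row before left it, along the tool's axes as they then stand; what a row does not reach is not made up. A row lasts 1/8 s, in which the tool goes at most 62.5 mm and 10.7 degrees, less where a joint would pass 70% of its speed; a pose out of reach is approached as far as the arm can. A call with a gripper value outside its range is refused whole. The fingers move at their own pace and stop on an object; "newtons" is the grip in N (left out, the last holds). Time passes only in rows, so rows that do not move let the fingers close. It gives the time, the measured TCP pose, the force and the opening at its end, in the units of the state.
- arm.state(): the state, without advancing time (a new reading comes with each control period).
- arm.grab_frame(name): name is "side" or "top"; returns the picture (480x640x3 uint8, blue, green, red); there is no depth.
- arm.get_calibration(name): a dict with "fovy" (degrees; the focal length in pixels is half the picture's height over the tangent of half this angle, whatever the lens; pixels are square), "cx", "cy" (the principal point, pixels), "k1" (the pictures are not rectified: a ray, as slopes to the right and down, at radius r is drawn at 1 + k1 r^2 times it, then the intrinsics apply), "rvec" (rotation vector, rad) and "tvec" (3), from world to camera coordinates, as OpenCV has them. Camera axes: x right, y down, z forward; pixel columns grow to the right and rows downward; lengths in m; the calibration is good to about 2 mm. A picture is of the moment at which its call begins. get_calibration takes no time and is no camera call.
- arm.job_done(): hands the job in, once; it reports no verdict.
The state is a dict: "clock": time; "qpos": joint angles; "qd": joint speeds; "joint_torque": joint torques, N m; "tcp_pos": TCP position; "eef_rot": TCP orientation; "ft_force": force on the tool from outside, world axes, zero at the start; "torque": the same for the moment, N m; "width": finger opening in m.
Only numpy, scipy, OpenCV 4.12 (cv2) and the standard library are available. Lean on these libraries where they do the work, as an engineer would, in place of code of your own. Each camera call takes 0.05 s, during which the arm holds its last target.

TASK

Stand the four filled casting rings upright on the round marks of the aluminium rail in order of size, ready for the furnace: the smallest centred on the red mark, then the next larger on each mark along, ending with the largest on the blue mark. Let go of them all, and leave the amber jar and the bench brush where they are.

Things in the scene. Friction and masses are not known exactly. Their poses are not given: they have to be found in the camera images.
- ring_1: smallest of four filled casting rings: upright solid steel cylinder, its flat top showing a cream filling with a brown spot in the middle; 29 mm across, 36 mm tall. Origin at the centre of its underside, z up along its axis. At the start it stands on a thin pale blue mat (125 by 600 mm) whose top is 2 mm above the bench.
- ring_2: second smallest of four filled casting rings: upright solid steel cylinder, its flat top showing a cream filling with a brown spot in the middle; 38 mm across, 46 mm tall. Origin at the centre of its underside, z up along its axis. At the start it stands on a thin pale blue mat (125 by 600 mm) whose top is 2 mm above the bench.
- ring_3: second largest of four filled casting rings: upright solid steel cylinder, its flat top showing a cream filling with a brown spot in the middle; 47 mm across, 56 mm tall. Origin at the centre of its underside, z up along its axis. At the start it stands on a thin pale blue mat (125 by 600 mm) whose top is 2 mm above the bench.
- ring_4: largest of four filled casting rings: upright solid steel cylinder, its flat top showing a cream filling with a brown spot in the middle; 56 mm across, 66 mm tall. Origin at the centre of its underside, z up along its axis. At the start it stands on a thin pale blue mat (125 by 600 mm) whose top is 2 mm above the bench.
- mark_red: Red flat round mark, 66 mm across, 2 mm thick, fixed on the aluminium rail. Origin at the centre of its underside; its top, where a ring stands, is 2 mm above the origin and 14 mm above the bench. The rail is 80 mm wide, 345 mm long and 12 mm high, with a low dark stop (top 20 mm above the bench) across each end; its four marks stand in one straight row, 85 mm apart, red at one end and blue at the other, either way round.
- mark_blue: Blue flat round mark, 66 mm across, 2 mm thick, fixed on the aluminium rail. Origin at the centre of its underside; its top, where a ring stands, is 2 mm above the origin and 14 mm above the bench. At the other end of the row from the red one.
- mark_grey_a: Grey flat round mark, 66 mm across, 2 mm thick, fixed on the aluminium rail. Origin at the centre of its underside; its top, where a ring stands, is 2 mm above the origin and 14 mm above the bench. One of the two alike middle marks; either of them may be the one beside the red mark.
- mark_grey_b: Grey flat round mark, 66 mm across, 2 mm thick, fixed on the aluminium rail. Origin at the centre of its underside; its top, where a ring stands, is 2 mm above the origin and 14 mm above the bench. One of the two alike middle marks; either of them may be the one beside the red mark.
- jar: Bystander: loose amber jar with a white cap, 60 mm across, 75 mm tall. Origin at the centre of its underside.
- brush: Bystander: loose bench brush about 170 mm long, lying flat on the bench. Origin on its underside near the middle.

How it is judged:
At the end, for the whole second after the job is handed in: Each ring stands upright (within 0.1 rad) and still on its own mark, its axis within 12 mm of the mark's centre: smallest on red, second smallest on the grey mark beside red, second largest on the grey mark beside blue, largest on blue (horizontal distance between ring_1 and mark_red below 0.012 m and horizontal distance between ring_4 and mark_blue below 0.012 m and ((horizontal distance between mark_red and mark_grey_a below 0.125 m and horizontal distance between ring_2 and mark_grey_a below 0.012 m and horizontal distance between ring_3 and mark_grey_b below 0.012 m) or (not (horizontal distance between mark_red and mark_grey_a below 0.125 m) and horizontal distance between ring_2 and mark_grey_b below 0.012 m and horizontal distance between ring_3 and mark_grey_a below 0.012 m)) and angle between each of ring_1, ring_2, ring_3, ring_4's own z axis and vertical below 0.1 rad and height (world z) of ring_1 between 0.011 and 0.018 m and linear speed of each of ring_1, ring_2, ring_3, ring_4 below 0.02 m/s and angular speed of each of ring_1, ring_2, ring_3, ring_4 below 0.2 rad/s and height (world z) of ring_2 between 0.011 and 0.018 m and height (world z) of ring_3 between 0.011 and 0.018 m and height (world z) of ring_4 between 0.011 and 0.018 m); the robot touches nothing.
It fails at once if the jar is pushed more than 20 mm (distance of jar from where it was at the start of the episode above 0.02 m).
It fails at once if the brush is pushed more than 20 mm (distance of brush from where it was at the start of the episode above 0.02 m).
It also fails if it takes over 88 s, if anything falls off the work surface, if the arm or the gripper's body presses on something with over 40 N, if the wrist force passes 120 N, or if a joint passes its speed limit or range.

## Working session

There is one attempt and no reset: what is moved stays moved. The work goes in short steps, Python scripts to look and compute and a tool call to move; the robot and the scene stay as the last step left them, time stands still between calls to the robot, and variables do not carry over. Pictures are saved under pics/ and viewed, and the job is handed in when it is done.

Besides the shell and the picture viewer there is one more tool, called after "Call:" as name([rows], argument=value, ...), one row to a line, values as JSON. apply_moves: Moves the arm, as the interface text tells. Its arguments: {"type":"object","properties":{"commands":{"type":"array"},"newtons":{"type":"number"}},"required":["commands"]}

```bash
mkdir -p pics; ls; python3 - <<'E'
from station import arm
import cv2
for n in ("top","side"):
    f=arm.grab_frame(n); cv2.imwrite(f"pics/{n}0.png",f)
    print(arm.get_calibration(n))
print(arm.state())
E
```

```text
pics
{'fovy': 56.83080390169978, 'cx': 315.9512256977406, 'cy': 239.23939197409368, 'k1': 0.031115308008907265, 'rvec': array([ 2.13253077, -2.19204734,  0.17541054]), 'tvec': array([-0.01047265,  0.57530955,  0.82255002])}
{'fovy': 53.58744511104159, 'cx': 318.9711912083515, 'cy': 239.47712966394167, 'k1': -0.025670097106998118, 'rvec': array([ 2.2987296 , -0.60196315,  0.22343178]), 'tvec': array([-0.48399025,  0.23271584,  0.83550175])}
{'clock': 0.1, 'qpos': array([-1.24613633,  0.47773635,  0.02233594,  1.55632121, -0.01151098,
        1.10931777, -0.08308923]), 'qd': array([-2.95522425e-04, -3.56817457e-03,  9.43922565e-04, -3.57875704e-03,
        8.53920449e-05,  4.79317801e-04,  2.23969150e-03]), 'joint_torque': array([ 3.55201875e-03, -5.97759748e+01,  1.61334917e+00, -2.81951594e+01,
        1.27780822e-02,  5.04517448e-03,  2.62159438e-05]), 'tcp_pos': array([0.28287229, 0.6123207 , 0.24742335]), 'eef_rot': array([-0.38134893,  0.59615319,  0.38065558,  0.59521064]), 'ft_force': array([-0.35134093, -0.15800598, -1.30611703]), 'torque': array([ 0.02935951,  0.03479616, -0.03923973]), 'width': 0.08516219466828827}
```

View pics/top0.png

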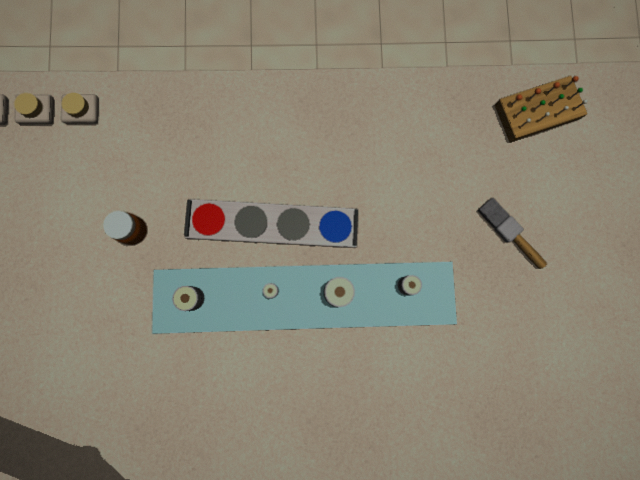

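View pics/side0.png

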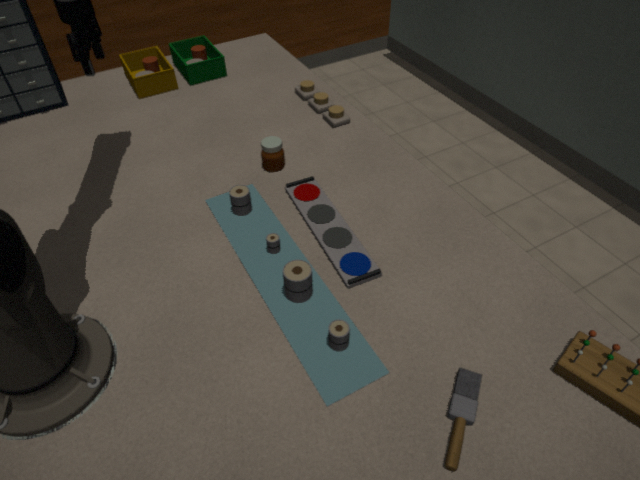

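The top view shows the red mark at (208,219), greys at (251,221) and (293,224), and blue at (335,226). The ring tops are at (186,298), (270,290), (340,292) and (411,285). The jar is at (120,226), left of red, and the brush is at (510,232), well clear. Next I'll enlarge the rings and measure them.

```bash
cat > h.py <<'E'
import numpy as np, cv2
from station import arm
def cam(n):
    c=arm.get_calibration(n); f=240/np.tan(np.radians(c['fovy'])/2)
    K=np.array([[f,0,c['cx']],[0,f,c['cy']],[0,0,1.]]); D=np.array([c['k1'],0,0,0,0.])
    return K,D,c['rvec'],c['tvec']
def unproj(n,uv,z):
    K,D,r,t=cam(n); R=cv2.Rodrigues(r)[0]
    uv=np.atleast_2d(np.array(uv,float))
    # criteria for accurate undistort
    p=cv2.undistortPoints(uv.reshape(-1,1,2),K,D).reshape(-1,2)
    d=np.c_[p,np.ones(len(p))]@R; C=-R.T@t
    s=(z-C[2])/d[:,2]
    return C+s[:,None]*d
def proj(n,P):
    K,D,r,t=cam(n)
    return cv2.projectPoints(np.atleast_2d(np.array(P,float)),r,t,K,D)[0].reshape(-1,2)
E
python3 - <<'E'
from h import *
f=cv2.imread('pics/top0.png')
tiles=[cv2.resize(f[y-25:y+25,x-30:x+30],(400,300),interpolation=cv2.INTER_CUBIC) for x,y in ((186,298),(270,290),(340,292),(411,285))]
cv2.imwrite('pics/rings.png',np.vstack([np.hstack(tiles[:2]),np.hstack(tiles[2:])]))
hsv=cv2.cvtColor(f,cv2.COLOR_BGR2HSV)
b,g,r=[f[...,i].astype(int) for i in range(3)]
def blobs(m,lo,hi,roi):
    mm=np.zeros_like(m,np.uint8); x0,y0,x1,y1=roi; mm[y0:y1,x0:x1]=m[y0:y1,x0:x1]
    n,l,s,c=cv2.connectedComponentsWithStats(mm)
    return [(c[i],s[i,4]) for i in range(1,n) if lo<s[i,4]<hi]
R=(180,195,365,250)
for nm,m in (('red',(r>2*g)&(r>80)),('blue',(b>1.8*r)&(b>80)),('grey',(abs(r-b)<15)&(g>60)&(g<120))):
    for c,a in blobs(m,200,2000,R): print(nm,c,a,unproj('top',c,0.014)[0])
print(f[221,251],f[224,293],f[215,230])
print('cam',-cv2.Rodrigues(cam('top')[2])[0].T@cam('top')[3])
E
```

```text
red [207.96419753 218.92222222] 810 [0.62486117 0.18762459 0.014     ]
blue [335.02287166 226.04574333] 787 [ 0.60408447 -0.06614971  0.014     ]
grey [250.54682081 221.50751445] 865 [0.61754777 0.10301597 0.014     ]
grey [292.73963134 223.84907834] 868 [0.6106928  0.01869998 0.014     ]
[67 75 72] [70 76 77] [134 142 148]
cam [ 0.45789981 -0.00272528  0.89330824]
```

View pics/rings.png

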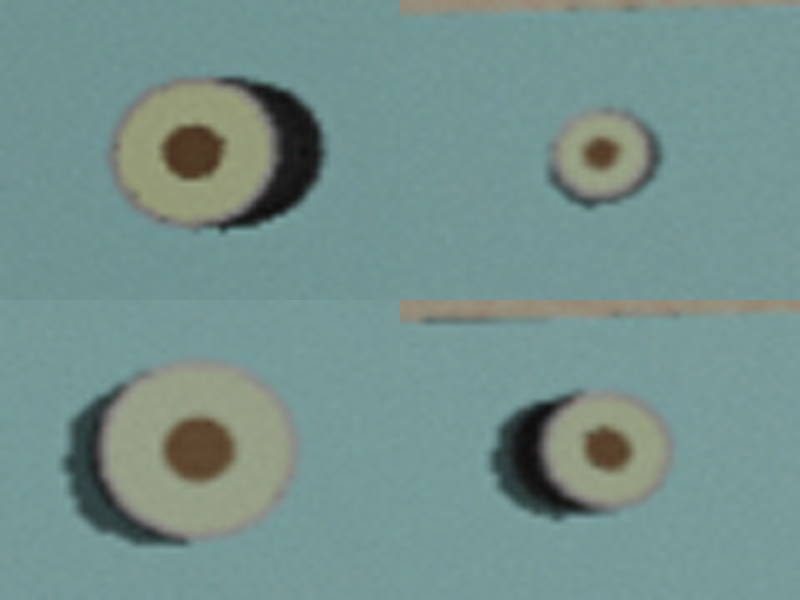

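Top diameters in the enlarged crop are about 25, 15, 30 and 19.5 px. So the rings are ring_3 at (184.6,297.9), ring_1 at (269.7,290.1), ring_4 at (339.3,291.6) and ring_2 at (411.6,284.6). Next I'll get positions from both cameras.

```bash
python3 - <<'E'
from h import *
from scipy.spatial.transform import Rotation as Ro
f=cv2.imread('pics/side0.png')
tops={'r3':((184.6,297.9),.058),'r1':((269.7,290.1),.038),'r4':((339.3,291.6),.068),'r2':((411.6,284.6),.048)}
tiles=[]
for k,(uv,z) in tops.items():
    P=unproj('top',uv,z)[0]; s=proj('side',P)[0]; print(k,P.round(4),'side',s.round(1),'r',np.hypot(P[0],P[1]).round(3))
    x,y=np.round(s).astype(int)
    t=cv2.resize(f[y-20:y+20,x-20:x+20],(300,300),interpolation=cv2.INTER_CUBIC)
    c=(int((s[0]-x+20.5)*7.5),int((s[1]-y+20.5)*7.5)); cv2.drawMarker(t,c,(0,0,255),0,20,1); tiles.append(t)
cv2.imwrite('pics/sidechk.png',np.vstack([np.hstack(tiles[:2]),np.hstack(tiles[2:])]))
for nm,p in dict(red=(.6249,.1876),ga=(.6175,.1030),gb=(.6107,.0187),blue=(.6041,-.0661)).items(): print(nm,proj('side',(*p,.014)))
print('jar',unproj('top',(118,225),.075),'brush',unproj('top',(510,232),.01))
print(Ro.from_quat(arm.state()['eef_rot']).as_matrix().round(3))
E
```

```text
r3 [0.4691 0.2202 0.058 ] side [239.7 190.9] r 0.518
r1 [0.4793 0.0649 0.038 ] side [273.3 237.4] r 0.484
r4 [ 0.4721 -0.0659  0.068 ] side [297.7 270. ] r 0.477
r2 [ 0.4818 -0.2056  0.048 ] side [339.6 327.8] r 0.524
red [[307.2517332  191.68256074]]
ga [[321.65904563 213.1822437 ]]
gb [[337.75900504 236.78222242]]
blue [[355.84514886 263.11243901]]
jar [[0.60581229 0.33810122 0.075     ]] brush [[ 0.58346044 -0.42034923  0.01      ]]
[[-0.001 -0.908  0.419]
 [-0.002  0.419  0.908]
 [-1.    -0.    -0.002]]
```

View pics/sidechk.png

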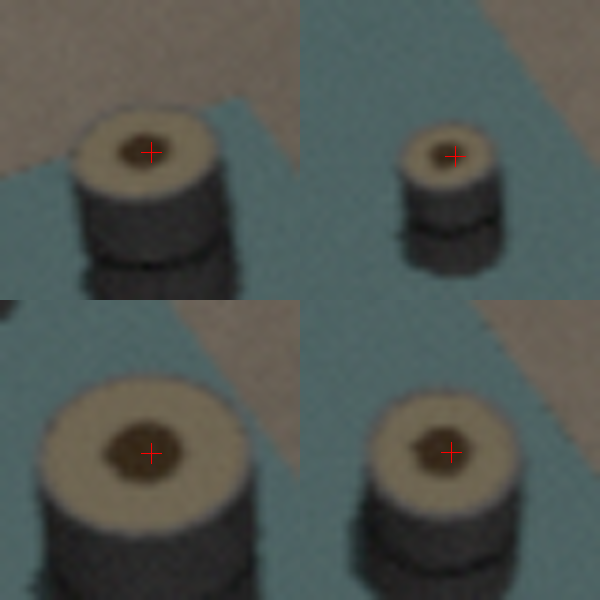

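Both cameras agree to about 1 px. I'll twist the jaws square to the row, then travel above ring_3.

Call:
apply_moves([
  {"delta_pos": [0,0,0],"twist": 0.1525,"claw": 1},
  {"delta_pos": [0,0,0],"twist": 0.1525,"claw": 1},
  {"delta_pos": [0,0,0],"twist": 0.1525,"claw": 1},
  {"delta_pos": [0,0,0],"twist": 0.1525,"claw": 1},
  {"delta_pos": [0,0,0],"twist": 0.1525,"claw": 1},
  {"delta_pos": [0,0,0],"twist": 0.1525,"claw": 1},
  {"delta_pos": [0,0,0],"twist": 0.1525,"claw": 1},
  {"delta_pos": [0,0,0],"twist": 0.1525,"claw": 1},
  {"delta_pos": [0,-34,20],"twist": 0,"claw": 1},
  {"delta_pos": [0,-34,20],"twist": 0,"claw": 1},
  {"delta_pos": [0,-34,20],"twist": 0,"claw": 1},
  {"delta_pos": [0,-34,20],"twist": 0,"claw": 1},
  {"delta_pos": [0,-34,20],"twist": 0,"claw": 1},
  {"delta_pos": [0,-34,20],"twist": 0,"claw": 1},
  {"delta_pos": [0,-34,20],"twist": 0,"claw": 1},
  {"delta_pos": [0,-34,20],"twist": 0,"claw": 1},
  {"delta_pos": [0,-34,20],"twist": 0,"claw": 1},
  {"delta_pos": [0,-34,20],"twist": 0,"claw": 1},
  {"delta_pos": [0,-36,18],"twist": 0,"claw": 1},
  {"delta_pos": [0,0,0],"twist": 0,"claw": 1},
], newtons=100)

```text
clock: 2.6
tcp_pos: [0.4706, 0.2165, 0.2482]
eef_rot: [0.031, 0.706, -0.032, 0.706]
ft_force: [1.0, 0.7, -0.2]
width: 0.0859
```

```bash
cat > d.py <<'E'
import sys
from h import *
from scipy.spatial.transform import Rotation as Ro
def go(*P):
    s=arm.state(); R=Ro.from_quat(s['eef_rot']).as_matrix()
    print('at',s['tcp_pos'].round(4),'z heading deg',np.degrees(np.arctan2(R[1,2],R[0,2])).round(2),'x',R[:,0].round(3),'q',s['qpos'].round(2), 'F',s['ft_force'].round(1),'w',s['width'].round(4))
    print('delta mm',(R.T@(np.array(P)-s['tcp_pos'])*1000).round(1))
if __name__=='__main__': go(*map(float,sys.argv[1:]))
E
python3 d.py .4691 .2202 .030
```

```text
Traceback (most recent call last):
  File "d.py", line 8, in <module>
    if __name__=='__main__': go(*map(float,sys.argv[1:]))
                             ~~^^^^^^^^^^^^^^^^^^^^^^^^^^
  File "d.py", line 6, in go
    print('at',s['tcp_pos'].round(4),'z heading deg',np.degrees(np.arctan2(R[1,2],R[0,2])).round(2),'x',R[:,0].round(3),'q',s['qpos'].round(2), 'F',s['ft_force'].round(1),'w',s['width'].round(4))
                                                                                                                                                                               ^^^^^^^^^^^^^^^^
AttributeError: 'float' object has no attribute 'round'
```

```bash
sed -i "s/s\['width'\].round(4)/round(s['width'],4)/" d.py; python3 d.py .4691 .2202 .030; python3 - <<'E'
from h import *
f=arm.grab_frame('side'); cv2.imwrite('pics/s1.png',f)
E
```

```text
at [0.4706 0.2165 0.2482] z heading deg -5.05 x [-0.    -0.001 -1.   ] q [-0.94  0.23  0.45  1.95 -0.12  0.99 -0.52] F [ 1.   0.7 -0.2] w 0.0859
delta mm [218.2   3.8  -1.8]
```

View pics/s1.png

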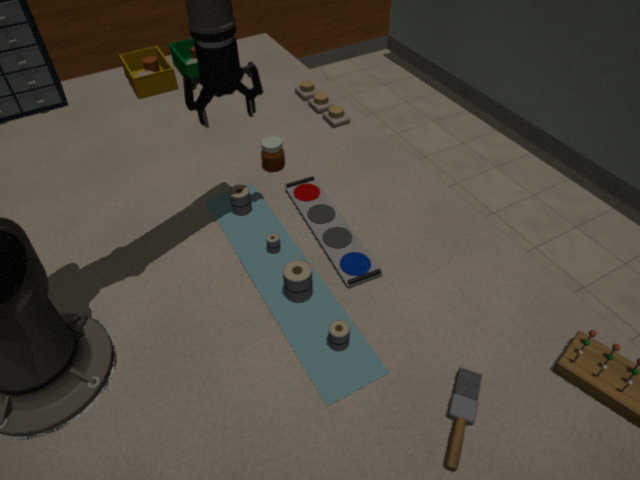

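The gripper hangs near (225,110), above ring_3. I'll centre it, descend, grip and lift.

Call:
apply_moves([
  {"delta_pos": [20,4,-2],"twist": 0,"claw": 1},
  {"delta_pos": [30,0,0],"twist": 0,"claw": 1},
  {"delta_pos": [30,0,0],"twist": 0,"claw": 1},
  {"delta_pos": [30,0,0],"twist": 0,"claw": 1},
  {"delta_pos": [30,0,0],"twist": 0,"claw": 1},
  {"delta_pos": [25,0,0],"twist": 0,"claw": 1},
  {"delta_pos": [20,0,0],"twist": 0,"claw": 1},
  {"delta_pos": [16,0,0],"twist": 0,"claw": 1},
  {"delta_pos": [15,0,0],"twist": 0,"claw": 1},
  {"delta_pos": [0,0,0],"twist": 0,"claw": 1},
  {"delta_pos": [0,0,0],"twist": 0,"claw": 0.7},
])

```text
clock: 4.03
tcp_pos: [0.4683, 0.2245, 0.0327]
eef_rot: [0.029, 0.706, -0.029, 0.707]
ft_force: [0.5, 0.3, -0.7]
width: 0.0697
```

```bash
python3 d.py .4691 .2202 .032; python3 - <<'E'
from h import *
f=arm.grab_frame('side'); cv2.imwrite('pics/s2.png',cv2.resize(f[100:260,140:340],(800,600),interpolation=cv2.INTER_CUBIC))
E
```

```text
at [0.4683 0.2245 0.0327] z heading deg -4.71 x [ 0.001  0.    -1.   ] q [-0.81  0.56  0.31  2.09 -0.33  0.53 -0.35] F [ 0.5  0.3 -0.7] w 0.0697
delta mm [ 0.7 -4.2  1.2]
```

View pics/s2.png

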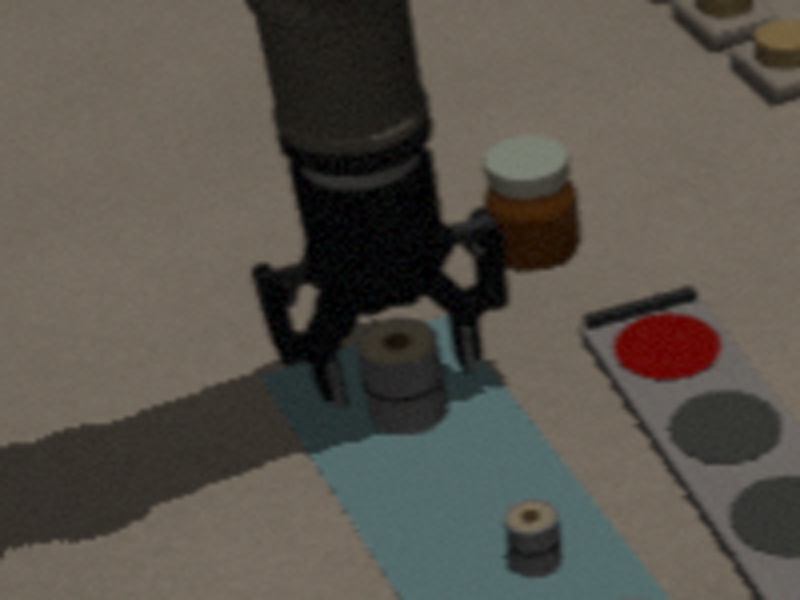

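The fingers straddle ring_3, and the TCP is about 4 mm past it along +y. I'll correct that, grip and lift.

Call:
apply_moves([
  {"delta_pos": [0,-4,1],"twist": 0,"claw": 0.7},
  {"delta_pos": [0,0,0],"twist": 0,"claw": 0.7},
  {"delta_pos": [0,0,0],"twist": 0,"claw": 0},
  {"delta_pos": [0,0,0],"twist": 0,"claw": 0},
  {"delta_pos": [0,0,0],"twist": 0,"claw": 0},
  {"delta_pos": [0,0,0],"twist": 0,"claw": 0},
  {"delta_pos": [0,0,0],"twist": 0,"claw": 0},
  {"delta_pos": [0,0,0],"twist": 0,"claw": 0},
  {"delta_pos": [0,0,0],"twist": 0,"claw": 0},
])

```text
clock: 5.2
tcp_pos: [0.4687, 0.2202, 0.0329]
eef_rot: [0.029, 0.706, -0.029, 0.707]
ft_force: [-2.0, -1.9, 7.9]
width: 0.0454
```

```bash
python3 d.py .6107 .0187 .15; python3 - <<'E'
from h import *
f=arm.grab_frame('side'); cv2.imwrite('pics/s3.png',cv2.resize(f[100:260,140:340],(800,600),interpolation=cv2.INTER_CUBIC))
E
```

```text
at [0.4687 0.2202 0.0329] z heading deg -4.72 x [ 0.  0. -1.] q [-0.8   0.56  0.31  2.1  -0.33  0.53 -0.34] F [-2.  -1.9  7.9] w 0.0454
delta mm [-117.1 -189.1  158.1]
```

View pics/s3.png

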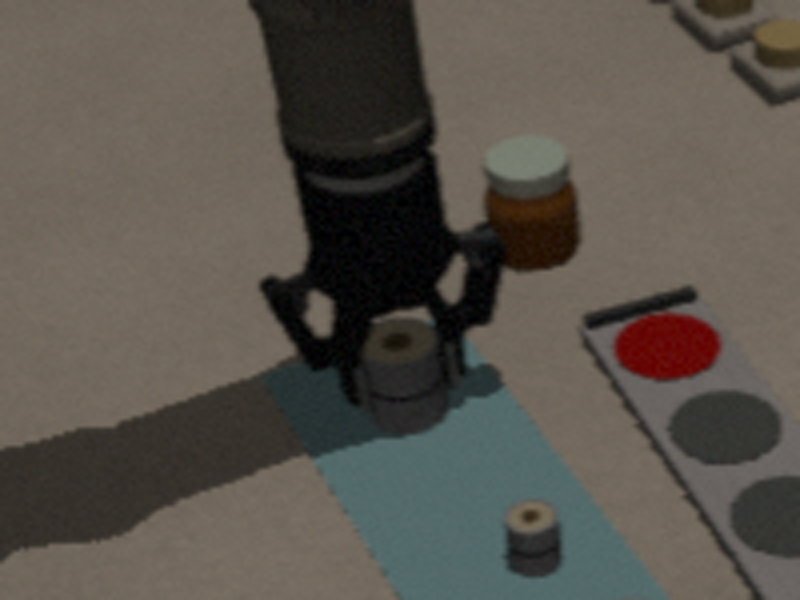

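ring_3 is gripped (width 45 mm). I'll lift it and carry it to above the grey mark beside blue.

Call:
apply_moves([
  {"delta_pos": [-10,0,0],"twist": 0,"claw": 0},
  {"delta_pos": [-27,0,0],"twist": 0,"claw": 0},
  {"delta_pos": [-30,0,0],"twist": 0,"claw": 0},
  {"delta_pos": [-30,0,0],"twist": 0,"claw": 0},
  {"delta_pos": [-20,-10,8],"twist": 0,"claw": 0},
  {"delta_pos": [0,-25,20],"twist": 0,"claw": 0},
  {"delta_pos": [0,-25,20],"twist": 0,"claw": 0},
  {"delta_pos": [0,-25,20],"twist": 0,"claw": 0},
  {"delta_pos": [0,-25,20],"twist": 0,"claw": 0},
  {"delta_pos": [0,-25,20],"twist": 0,"claw": 0},
  {"delta_pos": [0,-25,20],"twist": 0,"claw": 0},
  {"delta_pos": [0,-20,20],"twist": 0,"claw": 0},
  {"delta_pos": [0,-9,10],"twist": 0,"claw": 0},
  {"delta_pos": [0,0,0],"twist": 0,"claw": 0},
  {"delta_pos": [0,0,0],"twist": 0,"claw": 0},
  {"delta_pos": [0,0,0],"twist": 0,"claw": 0},
])

```text
clock: 7.25
tcp_pos: [0.6099, 0.0203, 0.1492]
eef_rot: [0.029, 0.707, -0.028, 0.706]
ft_force: [0.7, 0.7, -1.2]
width: 0.0455
```

```bash
python3 d.py .6107 .0187 .045; python3 - <<'E'
from h import *
f=arm.grab_frame('side'); p=arm.state()['tcp_pos']
s=proj('side',[p+[0,0,.056-.031],p+[0,0,-.031]]); print(s)
x0,y0=int(s[0,0])-80,max(0,int(s[0,1])-60)
c=cv2.resize(f[y0:y0+120,x0:x0+160],(800,600),interpolation=cv2.INTER_CUBIC)
for q in s: cv2.drawMarker(c,(int((q[0]-x0+.5)*5),int((q[1]-y0+.5)*5)),(0,0,255),0,20,1)
cv2.imwrite('pics/s4.png',c)
E
```

```text
at [0.6099 0.0203 0.1492] z heading deg -4.6 x [-0.001  0.001 -1.   ] q [-0.46  0.51  0.44  1.83 -0.28  0.86  0.03] F [ 0.7  0.7 -1.2] w 0.0455
delta mm [104.2  -1.6   1. ]
[[338.02411309 178.41215896]
 [337.70804383 200.26686525]]
```

View pics/s4.png

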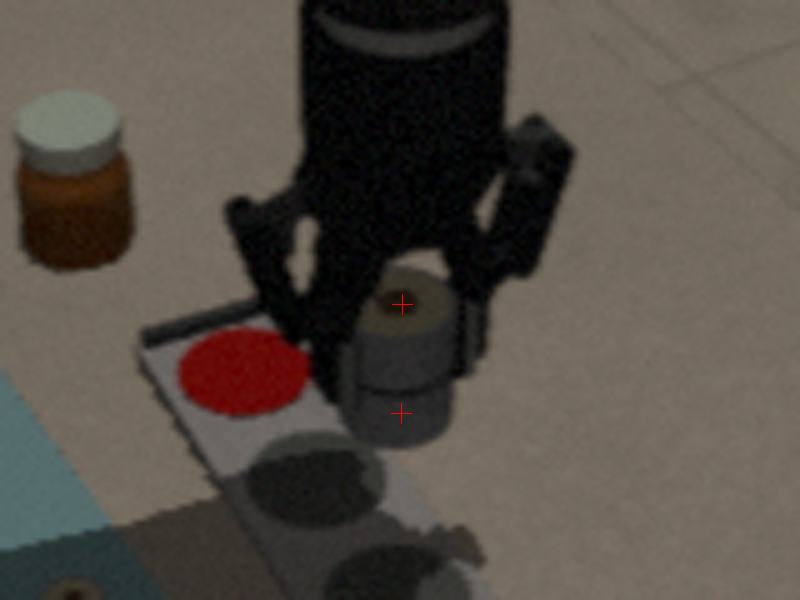

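The ring hangs upright, and its spot at crop (397,301) is within about 1 px of the predicted (402,304). Lowering it now.

Call:
apply_moves([
  {"delta_pos": [10,-1.5,1],"twist": 0,"claw": 0},
  {"delta_pos": [20,0,0],"twist": 0,"claw": 0},
  {"delta_pos": [25,0,0],"twist": 0,"claw": 0},
  {"delta_pos": [20,0,0],"twist": 0,"claw": 0},
  {"delta_pos": [12,0,0],"twist": 0,"claw": 0},
  {"delta_pos": [8,0,0],"twist": 0,"claw": 0},
  {"delta_pos": [5,0,0],"twist": 0,"claw": 0},
  {"delta_pos": [2,0,0],"twist": 0,"claw": 0},
  {"delta_pos": [0,0,0],"twist": 0,"claw": 0},
  {"delta_pos": [0,0,0],"twist": 0,"claw": 0},
])

```text
clock: 8.55
tcp_pos: [0.6117, 0.0174, 0.0477]
eef_rot: [0.029, 0.706, -0.029, 0.707]
ft_force: [0.4, -0.7, -1.9]
width: 0.0453
```

```bash
python3 d.py .6107 .0187 .045
```

```text
at [0.6117 0.0174 0.0477] z heading deg -4.7 x [ 0.001  0.    -1.   ] q [-0.4   0.65  0.37  1.87 -0.35  0.68  0.09] F [ 0.4 -0.7 -1.9] w 0.0453
delta mm [ 2.7  1.2 -1.1]
```

Call:
apply_moves([
  {"delta_pos": [1,1,-1],"twist": 0,"claw": 0},
  {"delta_pos": [1,0,0],"twist": 0,"claw": 0},
  {"delta_pos": [0,0,0],"twist": 0,"claw": 0},
  {"delta_pos": [0,0,0],"twist": 0,"claw": 0},
])

```text
clock: 9.05
tcp_pos: [0.6105, 0.0184, 0.0453]
eef_rot: [0.029, 0.706, -0.029, 0.707]
ft_force: [0.6, 0.4, -1.5]
width: 0.0453
```

Call:
apply_moves([
  {"delta_pos": [0.7,0,0],"twist": 0,"claw": 0},
  {"delta_pos": [0,0,0],"twist": 0,"claw": 0},
  {"delta_pos": [0,0,0],"twist": 0,"claw": 0.6},
  {"delta_pos": [0,0,0],"twist": 0,"claw": 0.7},
  {"delta_pos": [0,0,0],"twist": 0,"claw": 0.8},
  {"delta_pos": [0,0,0],"twist": 0,"claw": 0.9},
  {"delta_pos": [0,0,0],"twist": 0,"claw": 0.9},
  {"delta_pos": [-10,0,0],"twist": 0,"claw": 0.9},
  {"delta_pos": [-20,0,0],"twist": 0,"claw": 1},
  {"delta_pos": [-30,0,0],"twist": 0,"claw": 1},
  {"delta_pos": [-30,0,0],"twist": 0,"claw": 1},
  {"delta_pos": [-20,0,0],"twist": 0,"claw": 1},
  {"delta_pos": [0,0,0],"twist": 0,"claw": 1},
  {"delta_pos": [0,0,0],"twist": 0,"claw": 1},
])

```text
clock: 10.8
tcp_pos: [0.6099, 0.0186, 0.1539]
eef_rot: [0.029, 0.707, -0.029, 0.706]
ft_force: [0.3, -0.3, -0.6]
width: 0.0854
```

```bash
python3 d.py .4721 -.0659 .15; python3 - <<'E'
from h import *
f=arm.grab_frame('side')
s=proj('side',[[.6107,.0187,.07]]); print(s)
x0,y0=int(s[0,0])-80,max(0,int(s[0,1])-60)
c=cv2.resize(f[y0:y0+120,x0:x0+160],(800,600),interpolation=cv2.INTER_CUBIC)
for q in s: cv2.drawMarker(c,(int((q[0]-x0+.5)*5),int((q[1]-y0+.5)*5)),(0,0,255),0,20,1)
cv2.imwrite('pics/s5.png',c)
E
```

```text
at [0.6099 0.0186 0.1539] z heading deg -4.69 x [-0.001  0.    -1.   ] q [-0.46  0.51  0.44  1.82 -0.27  0.87  0.03] F [ 0.3 -0.3 -0.6] w 0.0854
delta mm [   4.   -95.5 -130.4]
[[338.0571089 217.9867983]]
```

View pics/s5.png

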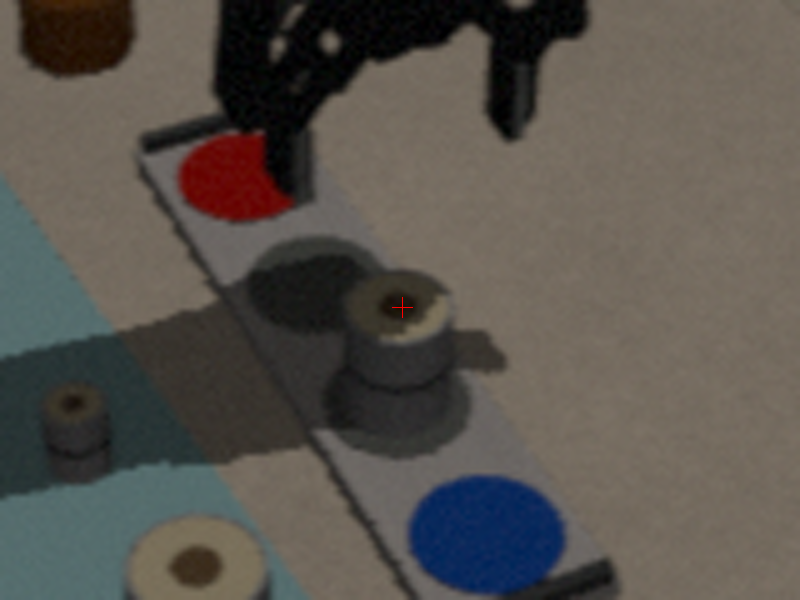

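ring_3 stands centred, with its spot at crop (400,307) against a predicted (402,307). Next is ring_4.

Call:
apply_moves([
  {"delta_pos": [0,-12,-16],"twist": 0,"claw": 1},
  {"delta_pos": [0,-19,-26],"twist": 0,"claw": 1},
  {"delta_pos": [0,-19,-26],"twist": 0,"claw": 1},
  {"delta_pos": [0,-19,-26],"twist": 0,"claw": 1},
  {"delta_pos": [0,-16,-22],"twist": 0,"claw": 1},
  {"delta_pos": [0,-10,-14],"twist": 0,"claw": 1},
  {"delta_pos": [0,0,0],"twist": 0,"claw": 1},
  {"delta_pos": [0,0,0],"twist": 0,"claw": 1},
  {"delta_pos": [0,0,0],"twist": 0,"claw": 1},
])

```text
clock: 11.98
tcp_pos: [0.4741, -0.065, 0.1546]
eef_rot: [0.029, 0.706, -0.029, 0.707]
ft_force: [1.1, 0.2, -0.2]
width: 0.0854
```

```bash
python3 d.py .4721 -.0659 .036
```

```text
at [ 0.4741 -0.065   0.1546] z heading deg -4.63 x [ 0. -0. -1.] q [-0.41  0.3   0.49  2.13 -0.21  0.75  0.13] F [ 1.1  0.2 -0.2] w 0.0854
delta mm [118.6  -1.1  -2. ]
```

Call:
apply_moves([
  {"delta_pos": [10,-1,-2],"twist": 0,"claw": 1},
  {"delta_pos": [20,0,0],"twist": 0,"claw": 1},
  {"delta_pos": [25,0,0],"twist": 0,"claw": 1},
  {"delta_pos": [25,0,0],"twist": 0,"claw": 1},
  {"delta_pos": [20,0,0],"twist": 0,"claw": 1},
  {"delta_pos": [12,0,0],"twist": 0,"claw": 1},
  {"delta_pos": [6,0,0],"twist": 0,"claw": 1},
  {"delta_pos": [0,0,0],"twist": 0,"claw": 1},
  {"delta_pos": [0,0,0],"twist": 0,"claw": 1},
])

```text
clock: 13.1
tcp_pos: [0.4715, -0.0664, 0.0371]
eef_rot: [0.029, 0.706, -0.029, 0.707]
ft_force: [-0.2, -0.6, -0.1]
width: 0.0855
```

```bash
python3 d.py .4721 -.0659 .036
```

```text
at [ 0.4715 -0.0664  0.0371] z heading deg -4.7 x [ 0.001  0.    -1.   ] q [-0.28  0.51  0.36  2.19 -0.37  0.49  0.29] F [-0.2 -0.6 -0.1] w 0.0855
delta mm [1.1 0.6 0.5]
```

Call:
apply_moves([
  {"delta_pos": [1,0,0],"twist": 0,"claw": 0.5},
  {"delta_pos": [0,0,0],"twist": 0,"claw": 0},
  {"delta_pos": [0,0,0],"twist": 0,"claw": 0},
  {"delta_pos": [0,0,0],"twist": 0,"claw": 0},
  {"delta_pos": [0,0,0],"twist": 0,"claw": 0},
  {"delta_pos": [0,0,0],"twist": 0,"claw": 0},
  {"delta_pos": [0,0,0],"twist": 0,"claw": 0},
], newtons=115)

```text
clock: 13.98
tcp_pos: [0.4715, -0.0663, 0.0364]
eef_rot: [0.029, 0.706, -0.029, 0.707]
ft_force: [-2.4, 1.1, 9.3]
width: 0.0543
```

```bash
python3 d.py .6041 -.0661 .154
```

```text
at [ 0.4715 -0.0663  0.0364] z heading deg -4.7 x [ 0.001  0.001 -1.   ] q [-0.28  0.52  0.35  2.19 -0.38  0.49  0.29] F [-2.4  1.1  9.3] w 0.0543
delta mm [-117.5   11.2  132.3]
```

Call:
apply_moves([
  {"delta_pos": [-8,0,0],"twist": 0,"claw": 0},
  {"delta_pos": [-20,0,0],"twist": 0,"claw": 0},
  {"delta_pos": [-25,0,0],"twist": 0,"claw": 0},
  {"delta_pos": [-25,0,0],"twist": 0,"claw": 0},
  {"delta_pos": [-25,0,0],"twist": 0,"claw": 0},
  {"delta_pos": [-14,1,12],"twist": 0,"claw": 0},
  {"delta_pos": [0,2,20],"twist": 0,"claw": 0},
  {"delta_pos": [0,2,24],"twist": 0,"claw": 0},
  {"delta_pos": [0,2,24],"twist": 0,"claw": 0},
  {"delta_pos": [0,2,24],"twist": 0,"claw": 0},
  {"delta_pos": [0,1,18],"twist": 0,"claw": 0},
  {"delta_pos": [0,1,10],"twist": 0,"claw": 0},
  {"delta_pos": [0,0,0],"twist": 0,"claw": 0},
  {"delta_pos": [0,0,0],"twist": 0,"claw": 0},
  {"delta_pos": [0,0,0],"twist": 0,"claw": 0},
])

```text
clock: 15.85
tcp_pos: [0.6028, -0.0663, 0.1526]
eef_rot: [0.029, 0.707, -0.029, 0.706]
ft_force: [0.9, 0.1, -3.4]
width: 0.054
```

```bash
python3 d.py .6041 -.0661 .0484; cat > v.py <<'E'
import sys
from h import *
def view(name,pts):
    f=arm.grab_frame('side'); s=proj('side',pts); print(s.round(1))
    x0,y0=max(0,int(s[0,0])-80),max(0,int(s[0,1])-60)
    c=cv2.resize(f[y0:y0+120,x0:x0+160],(800,600),interpolation=cv2.INTER_CUBIC)
    for q in s: cv2.drawMarker(c,(int((q[0]-x0+.5)*5),int((q[1]-y0+.5)*5)),(0,0,255),0,20,1)
    cv2.imwrite(name,c)
E
python3 - <<'E'
from v import *
p=arm.state()['tcp_pos']; view('pics/s6.png',[p+[0,0,.066-.0344],p-[0,0,.0344]])
E
```

```text
at [ 0.6028 -0.0663  0.1526] z heading deg -4.71 x [-0.001  0.    -1.   ] q [-0.34  0.51  0.47  1.84 -0.29  0.87  0.18] F [ 0.9  0.1 -3.4] w 0.054
delta mm [104.2   0.3   1.3]
[[358.9 201. ]
 [357.4 227.2]]
```

View pics/s6.png

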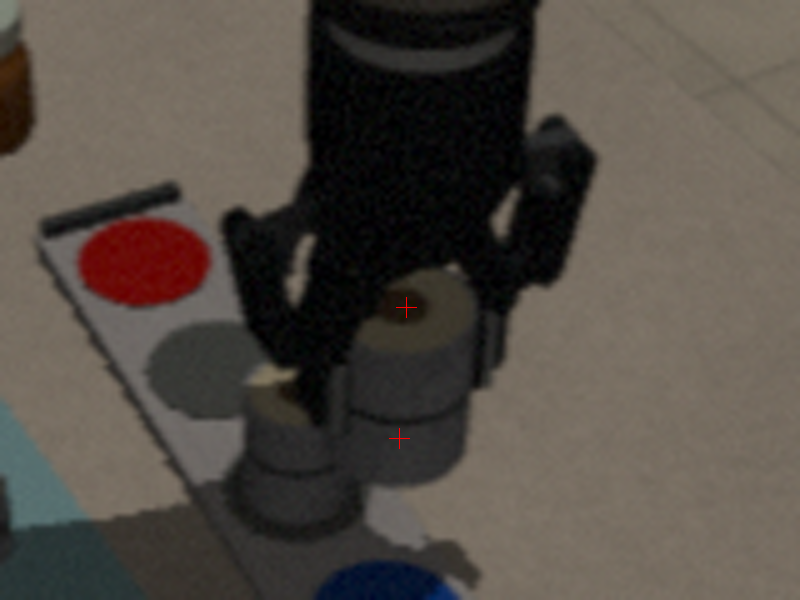

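The ring_4 spot at crop (407,306) matches the prediction, and the ring looks upright. Lowering it.

Call:
apply_moves([
  {"delta_pos": [10,0,1],"twist": 0,"claw": 0},
  {"delta_pos": [20,0,0],"twist": 0,"claw": 0},
  {"delta_pos": [25,0,0],"twist": 0,"claw": 0},
  {"delta_pos": [20,0,0],"twist": 0,"claw": 0},
  {"delta_pos": [12,0,0],"twist": 0,"claw": 0},
  {"delta_pos": [8,0,0],"twist": 0,"claw": 0},
  {"delta_pos": [4,0,0],"twist": 0,"claw": 0},
  {"delta_pos": [2,0,0],"twist": 0,"claw": 0},
  {"delta_pos": [0,0,0],"twist": 0,"claw": 0},
  {"delta_pos": [0,0,0],"twist": 0,"claw": 0},
])

```text
clock: 17.15
tcp_pos: [0.6049, -0.0664, 0.052]
eef_rot: [0.029, 0.706, -0.029, 0.707]
ft_force: [0.1, -0.5, -4.3]
width: 0.0544
```

```bash
python3 d.py .6041 -.0661 .0484
```

```text
at [ 0.6049 -0.0664  0.052 ] z heading deg -4.7 x [ 0.001  0.    -1.   ] q [-0.28  0.65  0.39  1.88 -0.37  0.69  0.25] F [ 0.1 -0.5 -4.3] w 0.0544
delta mm [ 3.6  0.2 -0.8]
```

Call:
apply_moves([
  {"delta_pos": [1.5,0,0],"twist": 0,"claw": 0},
  {"delta_pos": [1,0,0],"twist": 0,"claw": 0},
  {"delta_pos": [0.5,0,0],"twist": 0,"claw": 0},
  {"delta_pos": [0,0,0],"twist": 0,"claw": 0},
  {"delta_pos": [0,0,0],"twist": 0,"claw": 0},
])

```text
clock: 17.77
tcp_pos: [0.6046, -0.0663, 0.0486]
eef_rot: [0.029, 0.707, -0.029, 0.707]
ft_force: [-0.3, -0.5, -3.2]
width: 0.0539
```

Force shows about 3–4 N of load remaining. I'll lower a touch more, release and lift.

Call:
apply_moves([
  {"delta_pos": [0.5,0,0],"twist": 0,"claw": 0},
  {"delta_pos": [0,0,0],"twist": 0,"claw": 0},
  {"delta_pos": [0,0,0],"twist": 0,"claw": 0.7},
  {"delta_pos": [0,0,0],"twist": 0,"claw": 0.8},
  {"delta_pos": [0,0,0],"twist": 0,"claw": 0.9},
  {"delta_pos": [0,0,0],"twist": 0,"claw": 1},
  {"delta_pos": [0,0,0],"twist": 0,"claw": 1},
  {"delta_pos": [0,0,0],"twist": 0,"claw": 1},
  {"delta_pos": [-10,0,0],"twist": 0,"claw": 1},
  {"delta_pos": [-20,0,0],"twist": 0,"claw": 1},
  {"delta_pos": [-30,0,0],"twist": 0,"claw": 1},
  {"delta_pos": [-30,0,0],"twist": 0,"claw": 1},
  {"delta_pos": [-15,0,0],"twist": 0,"claw": 1},
  {"delta_pos": [0,0,0],"twist": 0,"claw": 1},
  {"delta_pos": [0,0,0],"twist": 0,"claw": 1},
])

```text
clock: 19.65
tcp_pos: [0.6039, -0.0661, 0.1523]
eef_rot: [0.029, 0.707, -0.029, 0.706]
ft_force: [0.0, -0.4, 0.4]
width: 0.0852
```

```bash
python3 d.py .4818 -.2056 .15; python3 - <<'E'
from v import *
view('pics/s7.png',[[.6041,-.0661,.080],[.6107,.0187,.07]])
E
```

```text
at [ 0.6039 -0.0661  0.1523] z heading deg -4.69 x [-0.001  0.    -1.   ] q [-0.34  0.51  0.47  1.83 -0.29  0.87  0.19] F [ 0.  -0.4  0.4] w 0.0852
delta mm [   2.4 -149.  -110.3]
[[357.1 240.8]
 [338.1 218. ]]
```

View pics/s7.png

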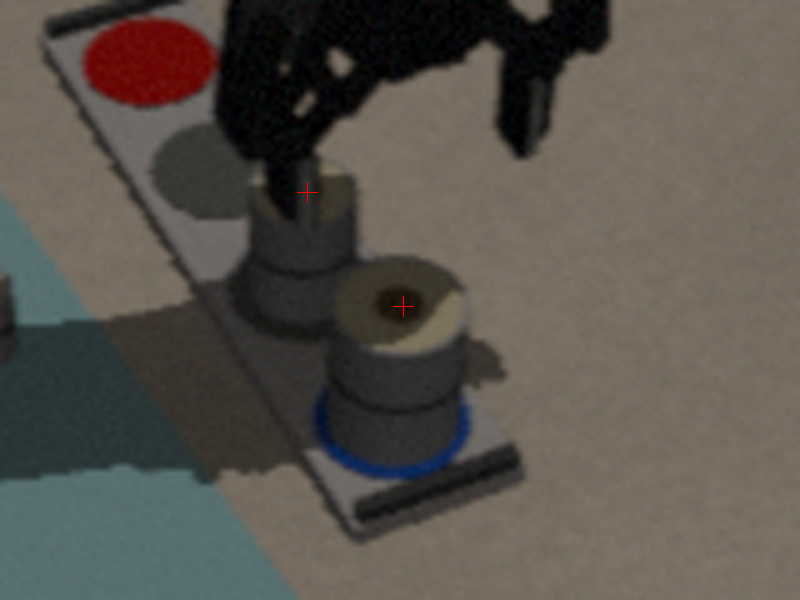

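ring_4 stands centred on blue, with its spot at crop (400,305). Next is ring_2.

Call:
apply_moves([
  {"delta_pos": [0,-14,-10],"twist": 0,"claw": 1},
  {"delta_pos": [0,-27,-20],"twist": 0,"claw": 1},
  {"delta_pos": [0,-27,-20],"twist": 0,"claw": 1},
  {"delta_pos": [0,-27,-20],"twist": 0,"claw": 1},
  {"delta_pos": [0,-27,-20],"twist": 0,"claw": 1},
  {"delta_pos": [0,-17,-13],"twist": 0,"claw": 1},
  {"delta_pos": [0,-10,-7],"twist": 0,"claw": 1},
  {"delta_pos": [0,0,0],"twist": 0,"claw": 1},
  {"delta_pos": [0,0,0],"twist": 0,"claw": 1},
  {"delta_pos": [0,0,0],"twist": 0,"claw": 1},
])

```text
clock: 20.95
tcp_pos: [0.4834, -0.205, 0.153]
eef_rot: [0.028, 0.707, -0.028, 0.707]
ft_force: [-0.0, -0.2, -0.5]
width: 0.0852
```

```bash
python3 d.py .4818 -.2056 .028
```

```text
at [ 0.4834 -0.205   0.153 ] z heading deg -4.6 x [ 0.  0. -1.] q [-0.13  0.38  0.51  2.03 -0.26  0.79  0.46] F [-0.  -0.2 -0.5] w 0.0852
delta mm [125.   -0.8  -1.6]
```

Call:
apply_moves([
  {"delta_pos": [10,-1,-1.5],"twist": 0,"claw": 1},
  {"delta_pos": [20,0,0],"twist": 0,"claw": 1},
  {"delta_pos": [25,0,0],"twist": 0,"claw": 1},
  {"delta_pos": [25,0,0],"twist": 0,"claw": 1},
  {"delta_pos": [20,0,0],"twist": 0,"claw": 1},
  {"delta_pos": [15,0,0],"twist": 0,"claw": 1},
  {"delta_pos": [9,0,0],"twist": 0,"claw": 1},
  {"delta_pos": [0,0,0],"twist": 0,"claw": 0.8},
  {"delta_pos": [0,0,0],"twist": 0,"claw": 0.7},
  {"delta_pos": [0,0,0],"twist": 0,"claw": 0.7},
])

```text
clock: 22.2
tcp_pos: [0.4816, -0.2069, 0.0297]
eef_rot: [0.029, 0.706, -0.029, 0.707]
ft_force: [-0.3, 0.2, -1.1]
width: 0.06
```

```bash
python3 d.py .4818 -.2056 .028
```

```text
at [ 0.4816 -0.2069  0.0297] z heading deg -4.7 x [ 0.001 -0.    -1.   ] q [-0.01  0.59  0.38  2.09 -0.41  0.54  0.58] F [-0.3  0.2 -1.1] w 0.06
delta mm [1.7 1.3 0.1]
```

Call:
apply_moves([
  {"delta_pos": [1,1,0],"twist": 0,"claw": 0.7},
  {"delta_pos": [0,0,0],"twist": 0,"claw": 0},
  {"delta_pos": [0,0,0],"twist": 0,"claw": 0},
  {"delta_pos": [0,0,0],"twist": 0,"claw": 0},
  {"delta_pos": [0,0,0],"twist": 0,"claw": 0},
  {"delta_pos": [0,0,0],"twist": 0,"claw": 0},
  {"delta_pos": [0,0,0],"twist": 0,"claw": 0},
  {"delta_pos": [0,0,0],"twist": 0,"claw": 0},
], newtons=90)

```text
clock: 23.2
tcp_pos: [0.4813, -0.2056, 0.0285]
eef_rot: [0.029, 0.706, -0.029, 0.707]
ft_force: [0.2, 1.3, 5.6]
width: 0.0362
```

```bash
python3 d.py .6175 .1030 .154
```

```text
at [ 0.4813 -0.2056  0.0285] z heading deg -4.7 x [ 0.  0. -1.] q [-0.01  0.59  0.38  2.09 -0.41  0.54  0.58] F [0.2 1.3 5.6] w 0.0362
delta mm [-125.3  318.8  110.5]
```

Call:
apply_moves([
  {"delta_pos": [-8,0,0],"twist": 0,"claw": 0},
  {"delta_pos": [-22,0,0],"twist": 0,"claw": 0},
  {"delta_pos": [-25,0,0],"twist": 0,"claw": 0},
  {"delta_pos": [-25,0,0],"twist": 0,"claw": 0},
  {"delta_pos": [-25,0,0],"twist": 0,"claw": 0},
  {"delta_pos": [-20,10,4],"twist": 0,"claw": 0},
  {"delta_pos": [0,25,9],"twist": 0,"claw": 0},
  {"delta_pos": [0,32,11],"twist": 0,"claw": 0},
  {"delta_pos": [0,32,11],"twist": 0,"claw": 0},
  {"delta_pos": [0,32,11],"twist": 0,"claw": 0},
  {"delta_pos": [0,32,11],"twist": 0,"claw": 0},
  {"delta_pos": [0,32,11],"twist": 0,"claw": 0},
  {"delta_pos": [0,32,11],"twist": 0,"claw": 0},
  {"delta_pos": [0,32,11],"twist": 0,"claw": 0},
  {"delta_pos": [0,30,10],"twist": 0,"claw": 0},
  {"delta_pos": [0,20,7],"twist": 0,"claw": 0},
  {"delta_pos": [0,10,4],"twist": 0,"claw": 0},
  {"delta_pos": [0,0,0],"twist": 0,"claw": 0},
  {"delta_pos": [0,0,0],"twist": 0,"claw": 0},
  {"delta_pos": [0,0,0],"twist": 0,"claw": 0},
])

```text
clock: 25.7
tcp_pos: [0.6177, 0.1018, 0.1532]
eef_rot: [0.029, 0.707, -0.03, 0.706]
ft_force: [-1.1, 0.7, 0.2]
width: 0.0363
```

```bash
python3 d.py .6175 .1030 .0405;python3 - <<'E'
from v import *
p=arm.state()['tcp_pos']; view('pics/s8.png',[p+[0,0,.046-.0265],p-[0,0,.0265]])
E
```

```text
at [0.6177 0.1018 0.1532] z heading deg -4.8 x [-0. -0. -1.] q [-0.6   0.53  0.46  1.79 -0.29  0.89 -0.09] F [-1.1  0.7  0.2] w 0.0363
delta mm [112.7   1.2  -0.3]
[[321.  156.5]
 [321.3 174.3]]
```

View pics/s8.png

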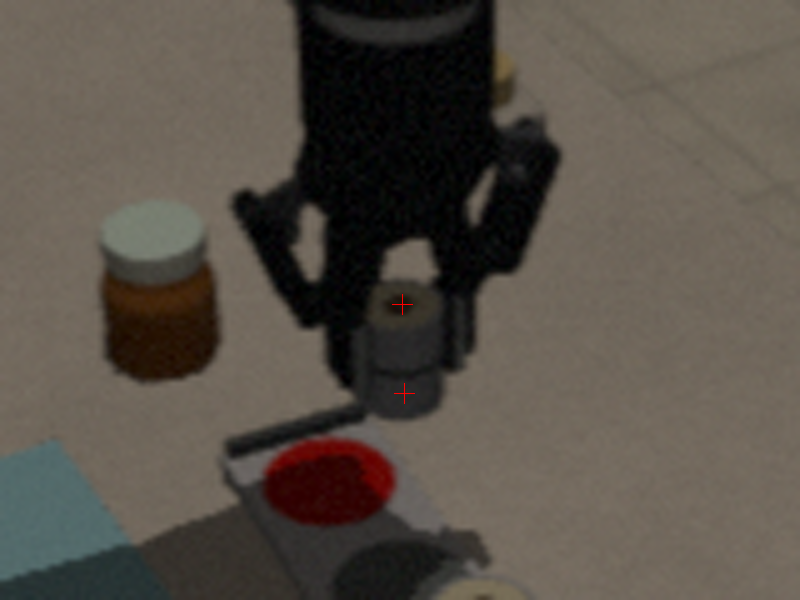

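ring_2 is held upright as predicted. Lowering it onto the grey mark beside red.

Call:
apply_moves([
  {"delta_pos": [10,1,0],"twist": 0,"claw": 0},
  {"delta_pos": [20,0,0],"twist": 0,"claw": 0},
  {"delta_pos": [25,0,0],"twist": 0,"claw": 0},
  {"delta_pos": [22,0,0],"twist": 0,"claw": 0},
  {"delta_pos": [15,0,0],"twist": 0,"claw": 0},
  {"delta_pos": [10,0,0],"twist": 0,"claw": 0},
  {"delta_pos": [5,0,0],"twist": 0,"claw": 0},
  {"delta_pos": [3,0,0],"twist": 0,"claw": 0},
  {"delta_pos": [1,0,0],"twist": 0,"claw": 0},
  {"delta_pos": [0,0,0],"twist": 0,"claw": 0},
  {"delta_pos": [0,0,0],"twist": 0,"claw": 0},
])

```text
clock: 27.12
tcp_pos: [0.6183, 0.1042, 0.0425]
eef_rot: [0.029, 0.706, -0.029, 0.707]
ft_force: [0.1, 0.7, 0.1]
width: 0.0364
```

```bash
python3 d.py .6175 .1030 .0405
```

```text
at [0.6183 0.1042 0.0425] z heading deg -4.7 x [ 0.001  0.    -1.   ] q [-0.54  0.68  0.38  1.83 -0.37  0.7  -0.03] F [0.1 0.7 0.1] w 0.0364
delta mm [ 1.9 -1.3 -0.7]
```

Call:
apply_moves([
  {"delta_pos": [1,-1,-0.5],"twist": 0,"claw": 0},
  {"delta_pos": [0.8,0,0],"twist": 0,"claw": 0},
  {"delta_pos": [0,0,0],"twist": 0,"claw": 0},
  {"delta_pos": [0,0,0],"twist": 0,"claw": 0},
  {"delta_pos": [0,0,0],"twist": 0,"claw": 0.5},
  {"delta_pos": [0,0,0],"twist": 0,"claw": 0.6},
  {"delta_pos": [0,0,0],"twist": 0,"claw": 0.7},
  {"delta_pos": [0,0,0],"twist": 0,"claw": 0.8},
  {"delta_pos": [0,0,0],"twist": 0,"claw": 0.8},
  {"delta_pos": [-10,0,0],"twist": 0,"claw": 0.8},
  {"delta_pos": [-20,0,0],"twist": 0,"claw": 0.9},
  {"delta_pos": [-30,0,0],"twist": 0,"claw": 1},
  {"delta_pos": [-30,0,0],"twist": 0,"claw": 1},
  {"delta_pos": [-20,0,0],"twist": 0,"claw": 1},
  {"delta_pos": [0,0,0],"twist": 0,"claw": 1},
  {"delta_pos": [0,0,0],"twist": 0,"claw": 1},
])

```text
clock: 29.12
tcp_pos: [0.6168, 0.1033, 0.1496]
eef_rot: [0.029, 0.707, -0.029, 0.706]
ft_force: [-0.4, 0.5, -0.5]
width: 0.0856
```

```bash
python3 d.py .4793 .0649 .15; python3 - <<'E'
from v import *
view('pics/s9.png',[[.6175,.1030,.060]])
E
```

```text
at [0.6168 0.1033 0.1496] z heading deg -4.69 x [-0.001 -0.    -1.   ] q [-0.6   0.54  0.46  1.79 -0.3   0.88 -0.09] F [-0.4  0.5 -0.5] w 0.0856
delta mm [  -0.2  -49.5 -133.9]
[[321.4 197.9]]
```

View pics/s9.png

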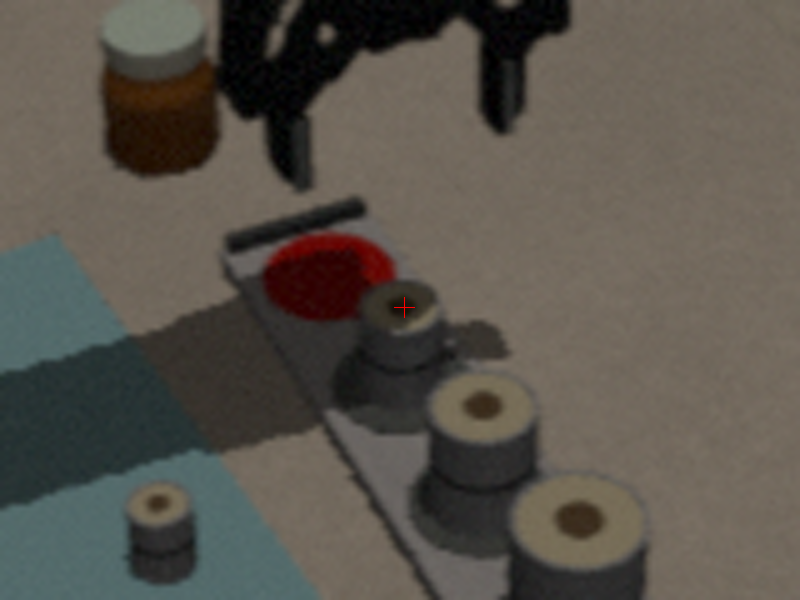

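ring_2 is centred, with its spot at crop (402,306). Last is ring_1.

Call:
apply_moves([
  {"delta_pos": [0,-5,-14],"twist": 0,"claw": 1},
  {"delta_pos": [0,-10,-27],"twist": 0,"claw": 1},
  {"delta_pos": [0,-10,-27],"twist": 0,"claw": 1},
  {"delta_pos": [0,-10,-27],"twist": 0,"claw": 1},
  {"delta_pos": [0,-9,-24],"twist": 0,"claw": 1},
  {"delta_pos": [0,-5,-15],"twist": 0,"claw": 1},
  {"delta_pos": [0,0,0],"twist": 0,"claw": 1},
  {"delta_pos": [0,0,0],"twist": 0,"claw": 1},
  {"delta_pos": [0,0,0],"twist": 0,"claw": 1},
])

```text
clock: 30.3
tcp_pos: [0.4808, 0.0656, 0.1503]
eef_rot: [0.029, 0.706, -0.029, 0.707]
ft_force: [0.3, 0.0, -0.1]
width: 0.0854
```

```bash
python3 d.py .4793 .0649 .024
```

```text
at [0.4808 0.0656 0.1503] z heading deg -4.68 x [ 0.001 -0.    -1.   ] q [-0.67  0.32  0.49  2.12 -0.22  0.75 -0.12] F [ 0.3  0.  -0.1] w 0.0854
delta mm [126.3  -0.8  -1.5]
```

Call:
apply_moves([
  {"delta_pos": [10,-1,-1.5],"twist": 0,"claw": 1},
  {"delta_pos": [20,0,0],"twist": 0,"claw": 1},
  {"delta_pos": [25,0,0],"twist": 0,"claw": 1},
  {"delta_pos": [25,0,0],"twist": 0,"claw": 1},
  {"delta_pos": [20,0,0],"twist": 0,"claw": 0.9},
  {"delta_pos": [15,0,0],"twist": 0,"claw": 0.8},
  {"delta_pos": [9,0,0],"twist": 0,"claw": 0.7},
  {"delta_pos": [0,0,0],"twist": 0,"claw": 0.6},
  {"delta_pos": [0,0,0],"twist": 0,"claw": 0.6},
  {"delta_pos": [0,0,0],"twist": 0,"claw": 0.6},
])

```text
clock: 31.55
tcp_pos: [0.4788, 0.0646, 0.0269]
eef_rot: [0.029, 0.706, -0.029, 0.707]
ft_force: [-0.6, 0.3, 0.0]
width: 0.0516
```

```bash
python3 d.py .4793 .0649 .024
```

```text
at [0.4788 0.0646 0.0269] z heading deg -4.7 x [ 0.001  0.    -1.   ] q [-0.54  0.54  0.35  2.18 -0.39  0.48  0.03] F [-0.6  0.3  0. ] w 0.0516
delta mm [2.9 0.4 0.5]
```

Call:
apply_moves([
  {"delta_pos": [2,0,0.5],"twist": 0,"claw": 0.5},
  {"delta_pos": [0,0,0],"twist": 0,"claw": 0},
  {"delta_pos": [0,0,0],"twist": 0,"claw": 0},
  {"delta_pos": [0,0,0],"twist": 0,"claw": 0},
  {"delta_pos": [0,0,0],"twist": 0,"claw": 0},
  {"delta_pos": [0,0,0],"twist": 0,"claw": 0},
  {"delta_pos": [0,0,0],"twist": 0,"claw": 0},
  {"delta_pos": [0,0,0],"twist": 0,"claw": 0},
], newtons=60)

```text
clock: 32.55
tcp_pos: [0.479, 0.0645, 0.0246]
eef_rot: [0.029, 0.706, -0.029, 0.707]
ft_force: [-1.6, 0.3, 6.2]
width: 0.0276
```

```bash
python3 d.py .6249 .1876 .15
```

```text
at [0.479  0.0645 0.0246] z heading deg -4.7 x [ 0.  0. -1.] q [-0.54  0.55  0.34  2.18 -0.39  0.47  0.03] F [-1.6  0.3  6.2] w 0.0276
delta mm [-125.3  134.7  135.3]
```

Call:
apply_moves([
  {"delta_pos": [-8,0,0],"twist": 0,"claw": 0},
  {"delta_pos": [-22,0,0],"twist": 0,"claw": 0},
  {"delta_pos": [-25,0,0],"twist": 0,"claw": 0},
  {"delta_pos": [-25,0,0],"twist": 0,"claw": 0},
  {"delta_pos": [-25,0,0],"twist": 0,"claw": 0},
  {"delta_pos": [-20,10,10],"twist": 0,"claw": 0},
  {"delta_pos": [0,20,20],"twist": 0,"claw": 0},
  {"delta_pos": [0,25,25],"twist": 0,"claw": 0},
  {"delta_pos": [0,25,25],"twist": 0,"claw": 0},
  {"delta_pos": [0,25,25],"twist": 0,"claw": 0},
  {"delta_pos": [0,20,20],"twist": 0,"claw": 0},
  {"delta_pos": [0,10,10],"twist": 0,"claw": 0},
  {"delta_pos": [0,0,0],"twist": 0,"claw": 0},
  {"delta_pos": [0,0,0],"twist": 0,"claw": 0},
  {"delta_pos": [0,0,0],"twist": 0,"claw": 0},
])

```text
clock: 34.42
tcp_pos: [0.6238, 0.1869, 0.1494]
eef_rot: [0.029, 0.707, -0.029, 0.706]
ft_force: [0.3, 0.3, -0.0]
width: 0.0276
```

```bash
python3 d.py .6249 .1876 .0366;python3 - <<'E'
from v import *
p=arm.state()['tcp_pos']; view('pics/s10.png',[p+[0,0,.036-.0226],p-[0,0,.0226]])
E
```

```text
at [0.6238 0.1869 0.1494] z heading deg -4.76 x [-0.001 -0.    -1.   ] q [-0.71  0.58  0.46  1.73 -0.31  0.91 -0.21] F [ 0.3  0.3 -0. ] w 0.0276
delta mm [112.8   0.8   1.1]
[[304.6 139.6]
 [305.2 153.2]]
```

View pics/s10.png

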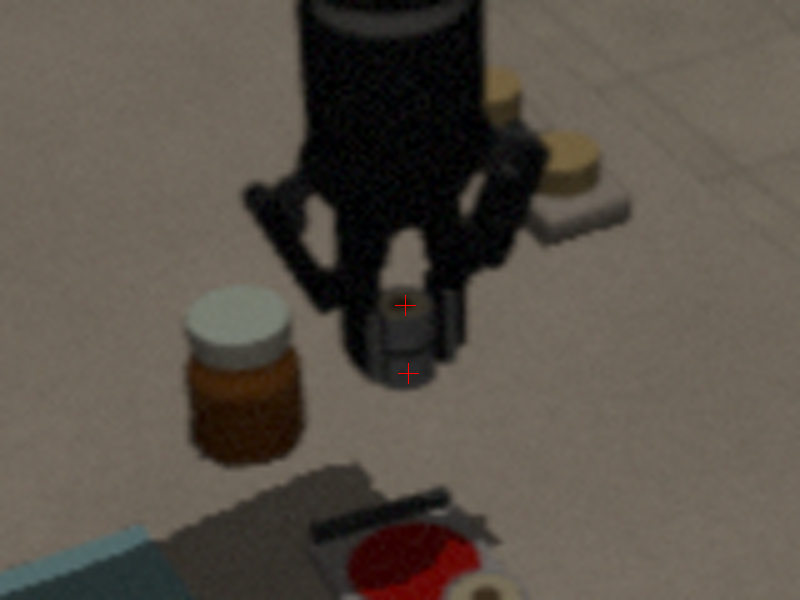

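ring_1 is held as predicted. Lowering it onto red.

Call:
apply_moves([
  {"delta_pos": [10,0,0.5],"twist": 0,"claw": 0},
  {"delta_pos": [20,0,0],"twist": 0,"claw": 0},
  {"delta_pos": [25,0,0],"twist": 0,"claw": 0},
  {"delta_pos": [22,0,0],"twist": 0,"claw": 0},
  {"delta_pos": [15,0,0],"twist": 0,"claw": 0},
  {"delta_pos": [10,0,0],"twist": 0,"claw": 0},
  {"delta_pos": [5,0,0],"twist": 0,"claw": 0},
  {"delta_pos": [3,0,0],"twist": 0,"claw": 0},
  {"delta_pos": [1,0,0],"twist": 0,"claw": 0},
  {"delta_pos": [0,0,0],"twist": 0,"claw": 0},
  {"delta_pos": [0,0,0],"twist": 0,"claw": 0},
])

```text
clock: 35.85
tcp_pos: [0.6251, 0.1879, 0.0386]
eef_rot: [0.029, 0.706, -0.029, 0.707]
ft_force: [-0.8, -0.6, -0.8]
width: 0.0273
```

```bash
python3 d.py .6249 .1876 .0366
```

```text
at [0.6251 0.1879 0.0386] z heading deg -4.7 x [ 0.  0. -1.] q [-0.66  0.72  0.38  1.77 -0.38  0.73 -0.15] F [-0.8 -0.6 -0.8] w 0.0273
delta mm [ 2.  -0.4 -0.2]
```

Call:
apply_moves([
  {"delta_pos": [1,0,0],"twist": 0,"claw": 0},
  {"delta_pos": [0.8,0,0],"twist": 0,"claw": 0},
  {"delta_pos": [0,0,0],"twist": 0,"claw": 0},
  {"delta_pos": [0,0,0],"twist": 0,"claw": 0},
  {"delta_pos": [0,0,0],"twist": 0,"claw": 0.4},
  {"delta_pos": [0,0,0],"twist": 0,"claw": 0.5},
  {"delta_pos": [0,0,0],"twist": 0,"claw": 0.6},
  {"delta_pos": [0,0,0],"twist": 0,"claw": 0.7},
  {"delta_pos": [0,0,0],"twist": 0,"claw": 0.7},
  {"delta_pos": [-10,0,0],"twist": 0,"claw": 0.7},
  {"delta_pos": [-20,0,0],"twist": 0,"claw": 0.8},
  {"delta_pos": [-30,0,0],"twist": 0,"claw": 0.9},
  {"delta_pos": [-30,0,0],"twist": 0,"claw": 1},
  {"delta_pos": [-30,0,0],"twist": 0,"claw": 1},
  {"delta_pos": [-30,0,0],"twist": 0,"claw": 1},
  {"delta_pos": [-20,30,0],"twist": 0,"claw": 1},
  {"delta_pos": [0,40,0],"twist": 0,"claw": 1},
  {"delta_pos": [0,40,0],"twist": 0,"claw": 1},
  {"delta_pos": [0,40,0],"twist": 0,"claw": 1},
  {"delta_pos": [0,30,0],"twist": 0,"claw": 1},
])

```text
clock: 38.35
tcp_pos: [0.6395, 0.3695, 0.2083]
eef_rot: [0.029, 0.706, -0.028, 0.707]
ft_force: [-1.1, 0.5, 0.5]
width: 0.0855
```

Call:
apply_moves([
  {"delta_pos": [0,40,-20],"twist": 0,"claw": 1},
  {"delta_pos": [0,40,-30],"twist": 0,"claw": 1},
  {"delta_pos": [0,40,-30],"twist": 0,"claw": 1},
  {"delta_pos": [0,20,-20],"twist": 0,"claw": 1},
  {"delta_pos": [0,0,0],"twist": 0,"claw": 1},
  {"delta_pos": [0,0,0],"twist": 0,"claw": 1},
  {"delta_pos": [0,0,0],"twist": 0,"claw": 1},
])

```text
clock: 39.22
tcp_pos: [0.5531, 0.513, 0.2073]
eef_rot: [0.03, 0.706, -0.03, 0.707]
ft_force: [0.2, 0.1, -0.7]
width: 0.0851
```

```bash
python3 - <<'E'
from h import *
M={'r1':(.6249,.1876,.05),'r2':(.6175,.1030,.06),'r3':(.6107,.0187,.07),'r4':(.6041,-.0661,.08)}
out=[]
for n,(x0,y0) in (('top',(170,180)),('side',(240,130))):
    f=arm.grab_frame(n); cv2.imwrite(f'pics/{n}_end_raw.png',f)
    s=proj(n,list(M.values()))
    c=cv2.resize(f[y0:y0+150 if n=='side' else y0+80,x0:x0+200],None,fx=4,fy=4 if n=='top' else 4,interpolation=cv2.INTER_CUBIC)
    for q in s: cv2.drawMarker(c,(int((q[0]-x0+.5)*4),int((q[1]-y0+.5)*4)),(0,0,255),0,14,1)
    cv2.imwrite(f'pics/{n}_end.png',c); print(n,s.round(1).tolist())
print(arm.state()['tcp_pos'],arm.state()['clock'])
E
```

```text
top [[203.9, 215.5], [247.6, 217.3], [291.9, 218.8], [337.3, 220.2]]
side [[306.7, 179.9], [321.4, 197.9], [338.1, 218.0], [357.1, 240.8]]
[0.55267417 0.51351108 0.20686863] 39.325
```

View pics/top_end.png

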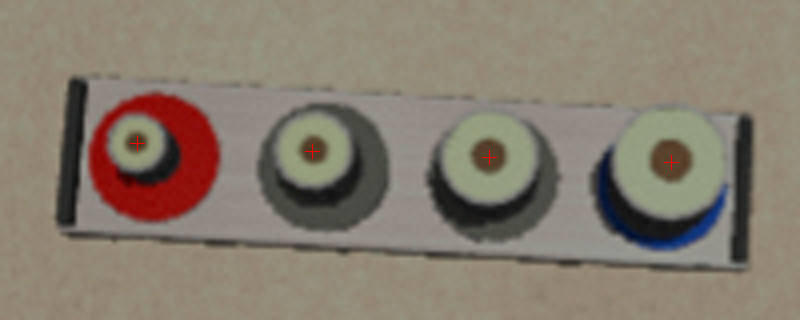

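View pics/side_end.png

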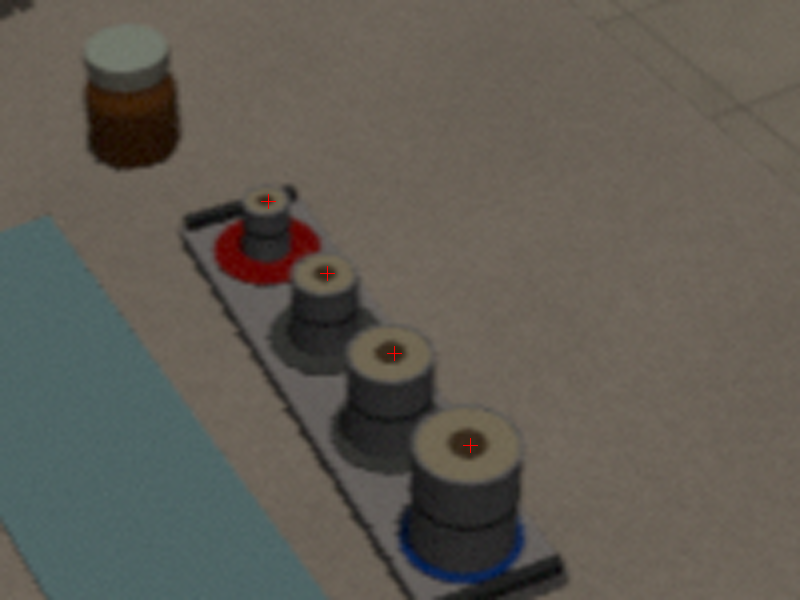

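View pics/top_end_raw.png

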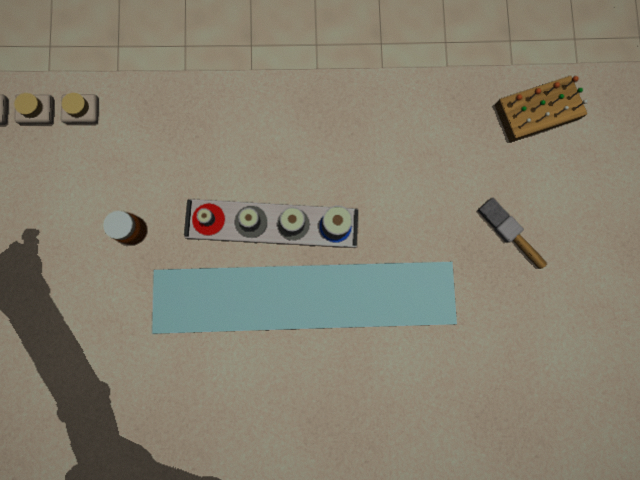

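All four ring spots fall within about 1 px of the centred predictions in both views. The jar at (120,226) and the brush at (510,232) haven't moved. I'm handing the job in.

```bash
python3 -c "
from station import arm
print(arm.job_done())"
```

```text
the job is handed in; nothing more can be done
None
```

All four rings stand upright on their marks in order of size: smallest on red, then the next two on the greys, and the largest on blue. I let go of all of them and handed the job in at about 39 s of the 88 s allowed. The hand-in gives no verdict.

- **Placement:** in the last pictures from both cameras, each ring's top spot was within about 1 pixel (roughly 2 mm) of where a centred, upright ring should show. The limit is 12 mm.
- **Jar and brush:** both show at the same pixels as at the start.
- **Arm:** it was parked well clear of everything, with the gripper open.
- **One small disagreement:** the gripper read 1.4 to 2 mm less than each ring's true diameter. The rings were held upright and did not slip visibly, so I took this as a sensor offset.

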